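Make up two fitting kits

ROBOT

A 7-joint arm with a two-finger parallel gripper is mounted at the origin on the work surface. World frame = base frame: x ahead of the robot, y to its left, z up, the work surface at z = 0. Lengths are in m, angles in rad, forces in N, time in s.
With the tool pointing down it reaches from about 0.4 to 0.85 m from the base axis. Payload 4.5 kg.
Tool frame: the origin (TCP) lies at the very end of the fingers, on their centre line; the grasp point (between the pads) lies 19 mm behind it (grip_point_offset is the distance from the TCP to the grasp point, in m); z points along the fingers, y is the line along which they close (so a half turn about z gives the same grasp; the last joint's range is limited). The gripper opens to 88 mm and grips with 3 to 60 N. Pads are 18 mm wide; open, the fingers measure 123 mm over their backs; the gripper's body (75 mm by 187 mm) begins 45 mm behind the grasp point.
Start: joints at [-1.142, 0.689, -0.195, 1.565, 0.157, 0.902, -0.215], TCP at [0.24, 0.577, 0.239] pointing down, gripper open.
Joint ranges: [-3.01, 3.01], [-0.46, 2.08], [-1.47, 1.51], [0.13, 2.56], [-1, 4.14], [0.04, 2.09], [-2.66, 2.66]. Speed limits (rad/s): [2.57, 2.57, 3.14, 3.14, 3.14, 3.14, 3.14].

INTERFACE

Orientations are given as a unit quaternion [x, y, z, w].
In Python, from plant import get_state, snapshot, camera_params, finish_job, grip_point_offset gives the robot as it stands.
- The arm moves only by the shell command python3 -m handwheel 'ROWS' [FORCE]. ROWS is a JSON list of rows, 1 to 10 of them, each of 7 numbers: the opening from 0.0 (shut) to 1.0 (fully open), then dx, dy, dz in m, then a rotation vector rx, ry, rz in rad; each row is the pose to reach, as a shift and turn from the pose commanded when the command began, along the tool's axes at that moment; what a row does not reach only later rows make up. A row lasts 1/10 s, in which the tool goes at most 0.05 m and 0.15 rad, less where a joint would pass 70% of its speed; a pose out of reach is approached as far as the arm can. The fingers move at their own pace and stop on an object; FORCE is the grip in N (left out, the last holds). Time passes only in rows, so rows that do not move let the fingers close. It prints the time, the measured TCP pose, the force, the opening and the grip force at its end.
- get_state(): the state, without advancing time (a new reading comes with each control period).
- snapshot(name): name is "scene" or "top"; returns (picture, depth): 400x640x3 uint8, red, green, blue; 400x640 float32, m along the optical axis (not along the pixel's ray), 0 where there is no reading.
- camera_params(name): a dict with "fx", "fy", "cx", "cy" (pixels), "rvec" (rotation vector, rad) and "tvec" (3), from world to camera coordinates, as OpenCV has them. Camera axes: x right, y down, z forward; pixel columns grow to the right and rows downward; lengths in m; the calibration is good to about 2 mm. A picture is of the moment at which its call begins. camera_params takes no time and is no camera call.
- finish_job(): hands the job in; it is judged then, once.
The state is a dict: "clock": time; "q": joint angles; "qd": joint speeds; "joint_torque": joint torques, N m; "tool_pos": TCP position; "eef_rot": TCP orientation; "contact_force": force on the tool from outside, world axes, zero at the start; "moment": the same for the moment, N m; "opening": opening from 0.0 (shut) to 1.0 (fully open); "finger_force": force on a finger pad.
Only numpy, scipy, OpenCV 4.12 (cv2) and the standard library are available. Lean on these libraries where they do the work, as an engineer would, in place of code of your own. Each camera call takes 0.05 s, during which the arm holds its last target. There are 200 camera calls.

TASK

Make up two kits of steel fittings from the orange stock board: the tall sleeve, the hexagonal coupling and the solid plug go into the carton with three cells, the flanged bush and the square block into the carton with two cells. Stand one part in each cell, upright on the carton's floor as it stood on the board (which cell of its carton does not matter). Leave the short sleeve standing on the board and the spanner lying where they are.

Things in the scene. Friction and masses are not known exactly. Their poses are not given: they have to be found in the camera images.
- tall_sleeve: Stands upright on the orange board at the start. Origin: centre of the underside, z up through its axis. Plain round steel sleeve, 34 mm diameter, 72 mm high, dark bore showing on top (for looks only, nothing goes in). 0.25 kg.
- hex_coupling: Stands upright on the orange board at the start. Origin: centre of the underside, z up through its axis. Hexagonal steel coupling, 38 mm across flats, 54 mm high, with a dark bore on top. Its x axis is normal to one pair of flats (the others at 60 degrees). 0.3 kg.
- plug: Stands upright on the orange board at the start. Origin: centre of the underside, z up through its axis. Solid round steel plug with no bore, 40 mm diameter up to 50 mm height, then a chamfer to a 24 mm flat top at 58 mm. 0.35 kg.
- flanged_bush: Stands upright on the orange board at the start. Origin: centre of the underside, z up through its axis. Steel bush: round flange 44 mm diameter and 8 mm thick at the bottom, above it a neck 28 mm in diameter up to 56 mm total height, small dark bore on top. Grip it by the neck. 0.22 kg.
- square_block: Stands upright on the orange board at the start. Origin: centre of the underside, z up through its axis. Square steel block, 36 by 36 mm, sides along its x and y, 54 mm high, round dark bore on top. Fits its cell best with its sides along the cell's. 0.35 kg.
- short_sleeve: Stands upright on the orange board at the start. Origin: centre of the underside, z up through its axis. Plain round steel sleeve like the tall one, 34 mm diameter, but only 42 mm high. It is not needed and stays where it is. 0.15 kg.
- carton3: Low open cardboard carton, fixed to the bench, length along its own y, 68 mm wide along x, walls and dividers 4 mm thick and 18 mm high, floor 4 mm thick (its upper face 4 mm above the bench). Origin: centre of the underside, on the bench. 196 mm long, three square cells of 60 by 60 mm inside in a row, centres at y = -64, 0 and +64 mm.
- carton2: Low open cardboard carton, fixed to the bench, length along its own y, 68 mm wide along x, walls and dividers 4 mm thick and 18 mm high, floor 4 mm thick (its upper face 4 mm above the bench). Origin: centre of the underside, on the bench. 132 mm long, two square cells of 60 by 60 mm inside in a row, centres at y = -32 and +32 mm.
- board: Flat orange stock board, fixed, 220 (x) by 320 (y) mm, 8 mm thick. Origin: centre of the underside, on the bench. The six steel parts stand on it about 100 mm apart in two rows of three, in any order. (The small fittings in the blue bins and on the far orange rack are only scenery.)
- spanner: Steel combination spanner (open jaw at one end, ring at the other), 170 mm long, lying on the bench beyond the cartons. Origin: underside, at about the middle of its length; x along it. Not to be disturbed.
Not all that is in view belongs to the job. What is shaped like the square_block but green, red or turquoise is not meant.

How it is judged:
By the outcome, as a careful person would: the job done as asked, in the order asked, and still so for the second after the job is handed in, with the robot touching nothing.
It also fails if it takes over 128 s, if anything falls off the work surface, if the arm or the gripper's body presses on something with over 40 N, if the wrist force passes 120 N, or if a joint passes its speed limit or range.

## Working session

There is one attempt and no reset: what is moved stays moved. The work goes in short steps, Python scripts to look and compute and a shell command to move; the robot and the scene stay as the last step left them, time stands still between calls to the robot, and variables do not carry over. Pictures are saved under pics/ and viewed, at most 14 in all, crops included, and the job is handed in when it is done.

```bash
mkdir -p pics; python3 - <<'E'
from plant import *
import cv2,numpy as np
s=get_state();print({k:np.round(v,3) for k,v in s.items()},grip_point_offset)
for n in("top","scene"):
    p,d=snapshot(n);np.savez(f"{n}.npz",p=p,d=d);cv2.imwrite(f"pics/{n}0.png",p[:,:,::-1]);print(n,camera_params(n))
E
```

```text
{'clock': np.float64(0.0), 'q': array([-1.142,  0.69 , -0.194,  1.566,  0.157,  0.903, -0.215]), 'qd': array([ 0.002,  0.001, -0.001,  0.002, -0.   , -0.001,  0.001]), 'joint_torque': array([-0.0000e+00, -5.2757e+01, -1.2670e+00, -1.5343e+01, -5.3000e-02,
        7.0000e-03,  0.0000e+00]), 'tool_pos': array([0.24 , 0.576, 0.238]), 'eef_rot': array([ 0.196,  0.981, -0.001, -0.   ]), 'contact_force': array([-0.908,  0.63 , -0.554]), 'moment': array([-0.013,  0.005,  0.044]), 'finger_force': np.float64(0.0), 'opening': np.float64(0.999)} 0.0187
top {'fx': 441.9540649125945, 'fy': 441.9540649125945, 'cx': 326.347580098566, 'cy': 200.3113188406145, 'rvec': array([ 2.15167026, -2.09292598,  0.22762485]), 'tvec': array([0.00945996, 0.51788811, 0.8955477 ])}
scene {'fx': 433.4549828323709, 'fy': 433.4549828323709, 'cx': 316.88626032318314, 'cy': 199.23802556869168, 'rvec': array([ 1.56919743,  2.10646245, -0.73239436]), 'tvec': array([ 0.09757856, -0.37561887,  1.31009965])}
```

View pics/top0.png

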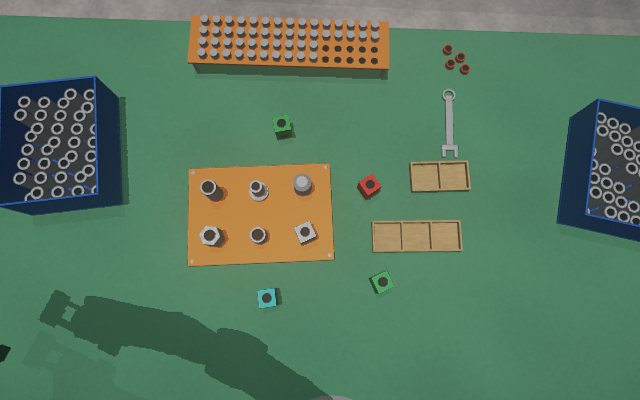

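View pics/scene0.png

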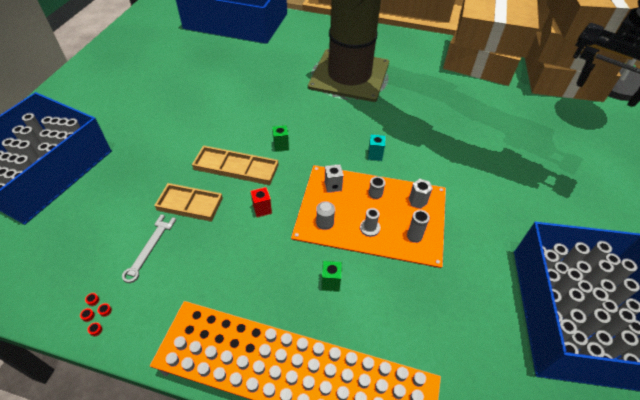

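The top view shows the tall sleeve at about (209,188), flanged bush (258,189), plug (302,184), hex (210,236), short sleeve (258,235) and square block (305,232). Carton2 is at (440,176) and carton3 at (417,236). The coloured blocks and the spanner (449,120) are to be left alone. Next I take closer crops and depth checks.

```bash
cat > h.py <<'E'
from plant import *
import cv2,numpy as np
from scipy.spatial.transform import Rotation as R
def cloud(n,d):
    c=camera_params(n);v,u=np.mgrid[:400,:640]
    P=np.stack([(u-c["cx"])/c["fx"]*d,(v-c["cy"])/c["fy"]*d,d],-1)
    return (P-c["tvec"])@R.from_rotvec(c["rvec"]).as_matrix()   # R^T (p-t)
def px(n,u,v,z):
    c=camera_params(n);M=R.from_rotvec(c["rvec"]).as_matrix()
    o=-M.T@c["tvec"];r=M.T@np.array([(u-c["cx"])/c["fx"],(v-c["cy"])/c["fy"],1])
    return o+r*(z-o[2])/r[2]
def proj(n,P):
    c=camera_params(n);K=np.array([[c["fx"],0,c["cx"]],[0,c["fy"],c["cy"]],[0,0,1]])
    return cv2.projectPoints(np.float64(P).reshape(-1,1,3),c["rvec"],c["tvec"],K,None)[0][:,0]
E
python3 - <<'E'
from h import *
a=np.load("top.npz");p,d=a["p"],a["d"]
im=p[150:275,180:340,::-1];cv2.imwrite("pics/b.png",cv2.resize(im,None,fx=4.6,fy=4.6,interpolation=cv2.INTER_CUBIC))
im=p[80:260,365:475,::-1];cv2.imwrite("pics/c.png",cv2.resize(im,None,fx=3.3,fy=3.3,interpolation=cv2.INTER_CUBIC))
W=cloud("top",d)
H=dict(tall=(209,188,.080),bush=(258,189,.064),plug=(302,184,.066),hex=(210,236,.062),short=(258,235,.050),square=(305,232,.062),bench=(350,250,0),board=(235,210,.008))
for k,(u,v,z) in H.items():
    w=W[v-18:v+18,u-18:u+18].reshape(-1,3)
    m=np.abs(w[:,2]-z)<.005; q=w[m]
    print(k,m.sum(),"med z",np.median(q[:,2]).round(4),"mid",((q.max(0)+q.min(0))/2).round(4),"ext",np.ptp(q,0).round(4), "maxz",np.percentile(w[:,2],99.5).round(4))
E
```

```text
tall 205 med z 0.0796 mid [0.5325 0.2718 0.0797] ext [0.0324 0.0332 0.0091] maxz 0.9802
bush 134 med z 0.0635 mid [0.5417 0.1752 0.063 ] ext [0.0264 0.0271 0.0076] maxz 0.5463
plug 175 med z 0.0647 mid [0.554  0.0771 0.0652] ext [0.0353 0.0346 0.0083] maxz 0.0682
hex 297 med z 0.0616 mid [0.4349 0.2657 0.0617] ext [0.0381 0.0428 0.0087] maxz 0.9802
short 203 med z 0.0496 mid [0.44   0.1674 0.0497] ext [0.0321 0.0327 0.0091] maxz 0.0532
square 296 med z 0.0613 mid [0.4478 0.0678 0.0616] ext [0.0449 0.0445 0.0088] maxz 0.0649
bench 1243 med z -0.0005 mid [ 0.4187 -0.0309  0.    ] ext [0.0799 0.0794 0.0099] maxz 0.5205
board 1216 med z 0.0074 mid [0.4997 0.2267 0.008 ] ext [0.0816 0.0811 0.0099] maxz 0.5431
```

View pics/b.png

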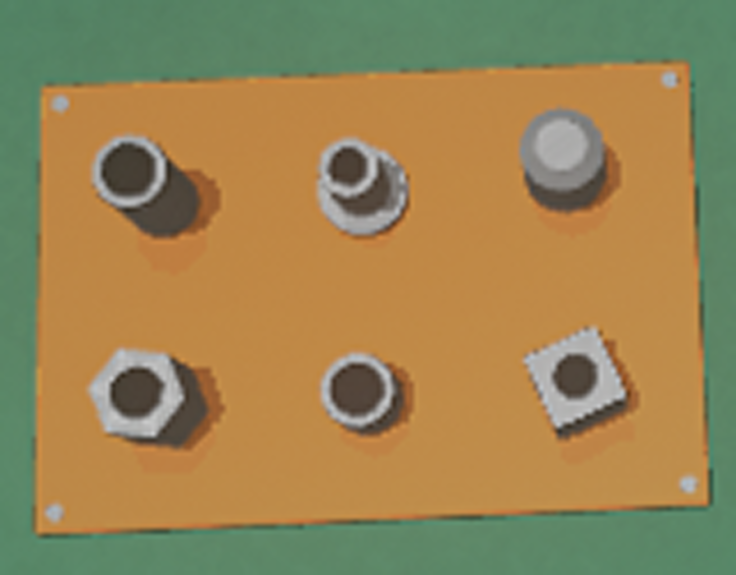

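View pics/c.png

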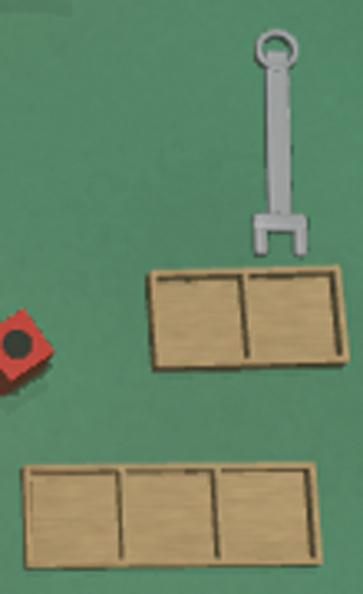

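The crops show square block top corners at (525,357), (595,327), (627,403) and (558,437) in crop b, and hex corners around (137,395). The carton rims are clear in crop c. Now I compute poses.

```bash
python3 - <<'E'
from h import *
b=lambda x,y,z:px("top",180+(x+.5)/4.6-.5,150+(y+.5)/4.6-.5,z)
c=lambda x,y,z:px("top",365+(x+.5)/3.3-.5,80+(y+.5)/3.3-.5,z)
def quad(n,P):
    P=np.array(P);e=np.roll(P,-1,0)-P
    print(n,"ctr",P[:,:2].mean(0).round(4),"len",np.linalg.norm(e,axis=1).round(4),"ang",np.degrees(np.arctan2(e[:,1],e[:,0])).round(1))
quad("sq",[b(*k,.062) for k in((525,357),(595,327),(627,403),(558,437))])
quad("hex",[b(*k,.062) for k in((88,392),(122,349),(172,353),(187,398),(150,440),(103,433))])
quad("board",[b(*k,.008) for k in((42,87),(688,62),(709,506),(37,534))])
quad("c2",[c(*k,.018) for k in((148,271),(340,266),(349,361),(153,370))])
quad("c3",[c(*k,.018) for k in((22,466),(316,462),(322,563),(26,568))])
for n,x,y,z in(("tall",130,172,.08),("bush",348,168,.064),("plug",562,149,.066),("short",358,391,.05)):print(n,b(x,y,z).round(4))
print("spanner",c(280,250,.0)[:2],c(276,30,0)[:2], "red",px("top",370,185,.05)[:2], "green",px("top",382,282,.05)[:2],px("top",282,124,.05)[:2])
a=np.load("top.npz");W=cloud("top",a["d"])
for n,(r0,r1,c0,c1) in dict(c2=(152,200,403,478),c3=(212,262,366,470)).items():
    w=W[r0:r1,c0:c1].reshape(-1,3);q=w[(w[:,2]>.013)&(w[:,2]<.024)]
    print(n,len(q),cv2.minAreaRect(np.float32(q[:,:2]*1000)))
for n,(u,v) in dict(sq=(305,232),hex=(210,236)).items():
    w=W[v-18:v+18,u-18:u+18].reshape(-1,3);q=w[np.abs(w[:,2]-.062)<.006]
    print(n,len(q),cv2.minAreaRect(np.float32(q[:,:2]*1000)))
E
```

```text
sq ctr [0.4457 0.0669] len [0.0346 0.0378 0.0347 0.0395] ang [ -64.9 -155.5  117.9   24.5]
hex ctr [0.4342 0.2649] len [0.0242 0.0227 0.0219 0.0246 0.0214 0.0201] ang [ -34.5  -93.  -157.8  142.    83.1   24.3]
board ctr [0.4928 0.17  ] len [0.3186 0.2192 0.3172 0.2184] ang [ -85.9 -176.    93.9    4.4]
c2 ctr [ 0.5886 -0.2308] len [0.133  0.0672 0.1342 0.0697] ang [ -86.7 -176.9   94.4    2.1]
c3 ctr [ 0.4513 -0.1768] len [0.1976 0.0676 0.1963 0.0679] ang [ -87.6 -178.6   92.5    2.6]
tall [0.5327 0.2714 0.08  ]
bush [0.5412 0.1756 0.064 ]
plug [0.5527 0.0772 0.066 ]
short [0.4397 0.1671 0.05  ]
spanner [ 0.64265114 -0.25987744] [ 0.80922827 -0.26186831] red [ 0.55439839 -0.06989378] green [ 0.3483451  -0.09614464] [0.68779265 0.12675446]
c2 436 ((589.457763671875, -232.16677856445312), (69.51493835449219, 133.84475708007812), 3.623373508453369)
c3 598 ((451.74322509765625, -177.37261962890625), (68.60974884033203, 196.9418182373047), 1.9834198951721191)
sq 297 ((447.3474426269531, 67.28886413574219), (36.04499053955078, 35.932586669921875), 26.00356674194336)
hex 300 ((434.53765869140625, 264.7617492675781), (41.36439514160156, 38.3296012878418), 28.255918502807617)
```

```bash
cat > go.py <<'E'
import sys
from h import *
x,y,z,a=map(float,sys.argv[1:5])   # target TCP and angle (deg) of tool y in world
s=get_state();T=R.from_quat(s["eef_rot"])
b=np.radians(a);Y=np.array([np.cos(b),np.sin(b),0]);Z=np.array([0,0,-1.])
if Y@T.as_matrix()[:,1]<0:Y=-Y
G=R.from_matrix(np.c_[np.cross(Y,Z),Y,Z])
d=T.inv().apply(np.array([x,y,z])-s["tool_pos"]);r=(T.inv()*G).as_rotvec()
print("d",d.round(4),"r",r.round(3),"rows",max(np.linalg.norm(d)/.05,np.linalg.norm(r)/.15).round(1),"F",np.round(s["contact_force"],1),"open",round(float(s["opening"]),3),"t",round(float(s["clock"]),1))
E
python3 go.py .5325 .2715 .17 0
```

```text
d [-0.387  -0.1689  0.0683] r [-1.000e-03  1.000e-03  1.176e+00] rows 8.6 F [-0.7 -0.2  0.9] open 1.001 t 0.1
```

```bash
python3 -m handwheel '[[0.85,-0.387,-0.169,0.068,0,0,1.176],[0.85,-0.387,-0.169,0.068,0,0,1.176],[0.85,-0.387,-0.169,0.068,0,0,1.176],[0.85,-0.387,-0.169,0.068,0,0,1.176],[0.85,-0.387,-0.169,0.068,0,0,1.176],[0.85,-0.387,-0.169,0.068,0,0,1.176],[0.85,-0.387,-0.169,0.068,0,0,1.176],[0.85,-0.387,-0.169,0.068,0,0,1.176],[0.85,-0.387,-0.169,0.068,0,0,1.176],[0.85,-0.387,-0.169,0.068,0,0,1.176]]' 30; python3 -m handwheel '[[0.85,0,0,0,0,0,0],[0.85,0,0,0,0,0,0]]';python3 go.py .5325 .2715 .038 0
```

```text
clock: 1.1
tool_pos: [0.5359, 0.2661, 0.1698]
eef_rot: [0.71, 0.704, -0.001, 0.002]
contact_force: [-0.2, 0.1, -0.0]
opening: 0.849
finger_force: 0.0
clock: 1.3
tool_pos: [0.5313, 0.2739, 0.1706]
eef_rot: [0.706, 0.708, 0.0, -0.001]
contact_force: [0.5, -0.0, 0.4]
opening: 0.851
finger_force: 0.0
d [-0.0026  0.0013  0.1326] r [-0.001 -0.001  0.003] rows 2.7 F [ 0.5 -0.   0.4] open 0.851 t 1.3
```

```bash
python3 -m handwheel '[[0.85,-0.002,0.001,0.05,0,0,0],[0.85,-0.002,0.001,0.1,0,0,0],[0.85,-0.002,0.001,0.132,0,0,0],[0.85,-0.002,0.001,0.132,0,0,0],[0.85,-0.002,0.001,0.132,0,0,0]]' 30; python3 go.py .5325 .2715 .038 0
```

```text
clock: 1.8
tool_pos: [0.5331, 0.2716, 0.0393]
eef_rot: [0.706, 0.708, 0.0, -0.0]
contact_force: [0.7, 0.8, 0.3]
opening: 0.852
finger_force: 0.0
d [-0.0001 -0.0006  0.0013] r [-0.    -0.001  0.002] rows 0.0 F [0.7 0.8 0.3] open 0.852 t 1.8
```

```bash
python3 -m handwheel '[[0,0,0,0,0,0,0],[0,0,0,0,0,0,0],[0,0,0,0,0,0,0],[0,0,0,0,0,0,0],[0,0,0,0,0,0,0],[0,0,0,0,0,0,0],[0,0,0,0,0,0,0],[0,0,0,0,0,0,0]]' 30; python3 -m handwheel '[[0,0,0,-0.03,0,0,0],[0,0,0,-0.07,0,0,0],[0,0,0,-0.11,0,0,0],[0,0,0,-0.13,0,0,0],[0,0,0,-0.13,0,0,0]]'; python3 go.py .449 -.113 .16 2
```

```text
clock: 2.6
tool_pos: [0.5343, 0.2702, 0.0391]
eef_rot: [0.707, 0.707, 0.001, 0.0]
contact_force: [1.3, -0.6, 3.7]
opening: 0.377
finger_force: 30.0
clock: 3.1
tool_pos: [0.5347, 0.2707, 0.171]
eef_rot: [0.707, 0.707, 0.002, 0.0]
contact_force: [-0.0, 0.7, -3.4]
opening: 0.376
finger_force: 29.9
d [-0.3838 -0.0857  0.0098] r [ 0.004 -0.002 -0.035] rows 7.9 F [-0.   0.7 -3.4] open 0.376 t 3.1
```

```bash
python3 -m handwheel '[[0,-0.384,-0.086,0.01,0,0,-0.035],[0,-0.384,-0.086,0.01,0,0,-0.035],[0,-0.384,-0.086,0.01,0,0,-0.035],[0,-0.384,-0.086,0.01,0,0,-0.035],[0,-0.384,-0.086,0.01,0,0,-0.035],[0,-0.384,-0.086,0.01,0,0,-0.035],[0,-0.384,-0.086,0.01,0,0,-0.035],[0,-0.384,-0.086,0.01,0,0,-0.035],[0,-0.384,-0.086,0.01,0,0,-0.035],[0,-0.384,-0.086,0.01,0,0,-0.035]]';python3 -m handwheel '[[0,0,0,0,0,0,0],[0,0,0,0,0,0,0],[0,0,0,0,0,0,0]]'; python3 go.py .449 -.113 .038 2
python3 - <<'E'
from h import *
p,d=snapshot("top");cv2.imwrite("pics/t1.png",cv2.resize(p[100:300,300:520,::-1],None,fx=2.5,fy=2.5))
E
```

```text
clock: 4.1
tool_pos: [0.446, -0.1147, 0.1573]
eef_rot: [0.696, 0.718, -0.001, -0.001]
contact_force: [0.6, 0.7, -1.8]
opening: 0.378
finger_force: 29.9
clock: 4.4
tool_pos: [0.4479, -0.1123, 0.1585]
eef_rot: [0.694, 0.72, 0.0, -0.0]
contact_force: [-0.3, -0.8, -2.9]
opening: 0.379
finger_force: 29.9
d [-0.0008  0.0011  0.1205] r [-0.    -0.001  0.003] rows 2.4 F [-0.3 -0.8 -2.9] open 0.379 t 4.4
```

View pics/t1.png

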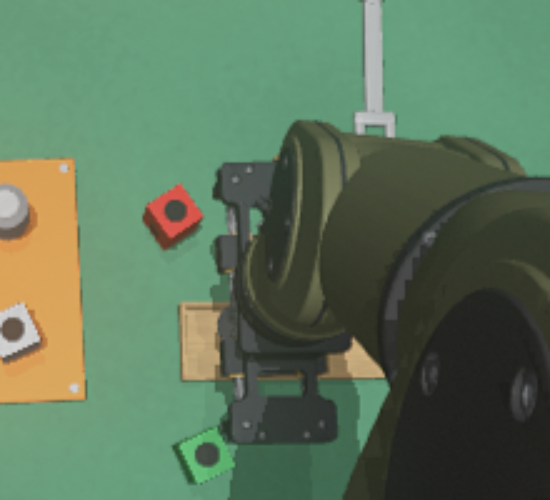

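The arm hides the cell. The gripper's centre is over the left cell of carton3, and the red (172,212) and green (205,455) blocks are clear of it. Lowering.

```bash
python3 -m handwheel '[[0,-0.001,0.001,0.05,0,0,0],[0,-0.001,0.001,0.095,0,0,0],[0,-0.001,0.001,0.115,0,0,0],[0,-0.001,0.001,0.119,0,0,0],[0,-0.001,0.001,0.119,0,0,0]]'; python3 -m handwheel '[[0,0,0,0.001,0,0,0],[0,0,0,0.002,0,0,0],[0,0,0,0.003,0,0,0],[0,0,0,0.003,0,0,0]]'
```

```text
clock: 4.95
tool_pos: [0.4488, -0.1144, 0.0395]
eef_rot: [0.694, 0.72, -0.0, -0.0]
contact_force: [0.1, -0.6, -2.0]
opening: 0.379
finger_force: 29.9
clock: 5.35
tool_pos: [0.449, -0.1149, 0.0372]
eef_rot: [0.695, 0.719, 0.0, 0.0]
contact_force: [-0.4, 0.6, -2.3]
opening: 0.377
finger_force: 29.9
```

```bash
python3 -m handwheel '[[0,0,0,0.001,0,0,0],[0,0,0,0.002,0,0,0],[0,0,0,0.002,0,0,0]]'; python3 -m handwheel '[[0,0,0,0.0005,0,0,0],[0,0,0,0.001,0,0,0],[0,0,0,0.001,0,0,0]]'
```

```text
clock: 5.65
tool_pos: [0.4488, -0.1149, 0.035]
eef_rot: [0.695, 0.719, 0.0, 0.0]
contact_force: [-0.1, 0.4, 3.3]
opening: 0.375
finger_force: 30.0
clock: 5.95
tool_pos: [0.4489, -0.1149, 0.0349]
eef_rot: [0.695, 0.719, 0.0, 0.001]
contact_force: [0.0, 0.6, 15.4]
opening: 0.379
finger_force: 30.0
```

Seated on the floor, so I release it.

```bash
python3 -m handwheel '[[0.38,0,0,-0.001,0,0,0],[0.65,0,0,-0.001,0,0,0],[0.65,0,0,-0.001,0,0,0],[0.65,0,0,-0.001,0,0,0],[0.65,0,0,-0.001,0,0,0],[0.65,0,0,-0.04,0,0,0],[0.65,0,0,-0.09,0,0,0],[0.65,0,0,-0.13,0,0,0],[0.65,0,0,-0.13,0,0,0],[0.65,0,0,-0.13,0,0,0]]'; python3 go.py .4345 .265 .165 -5
```

```text
clock: 6.95
tool_pos: [0.449, -0.115, 0.1643]
eef_rot: [0.695, 0.719, 0.001, 0.001]
contact_force: [0.2, 0.1, 0.2]
opening: 0.648
finger_force: 0.0
d [ 0.3802 -0.0012 -0.0008] r [0.002 0.    0.122] rows 7.6 F [0.2 0.1 0.2] open 0.648 t 7.0
```

```bash
python3 -m handwheel '[[0.85,0.38,-0.001,-0.001,0,0,0.122],[0.85,0.38,-0.001,-0.001,0,0,0.122],[0.85,0.38,-0.001,-0.001,0,0,0.122],[0.85,0.38,-0.001,-0.001,0,0,0.122],[0.85,0.38,-0.001,-0.001,0,0,0.122],[0.85,0.38,-0.001,-0.001,0,0,0.122],[0.85,0.38,-0.001,-0.001,0,0,0.122],[0.85,0.38,-0.001,-0.001,0,0,0.122],[0.85,0.38,-0.001,-0.001,0,0,0.122],[0.85,0.38,-0.001,-0.001,0,0,0.122]]'; python3 -m handwheel '[[0.85,0,0,0,0,0,0],[0.85,0,0,0,0,0,0],[0.85,0,0,0,0,0,0]]'; python3 go.py .4345 .265 .032 -5
python3 - <<'E'
from h import *
p,d=snapshot("top");cv2.imwrite("pics/t2.png",cv2.resize(p[150:280,180:480,::-1],None,fx=2.6,fy=2.6))
E
```

```text
clock: 7.95
tool_pos: [0.4332, 0.2644, 0.1631]
eef_rot: [0.737, 0.676, -0.002, 0.0]
contact_force: [-0.1, -1.2, 0.0]
opening: 0.853
finger_force: 0.0
clock: 8.25
tool_pos: [0.4346, 0.2634, 0.1646]
eef_rot: [0.738, 0.675, -0.0, 0.0]
contact_force: [0.4, -0.2, -0.6]
opening: 0.851
finger_force: 0.0
d [ 0.0017 -0.0002  0.1326] r [-0.     0.001 -0.002] rows 2.7 F [ 0.4 -0.2 -0.6] open 0.851 t 8.2
```

View pics/t2.png

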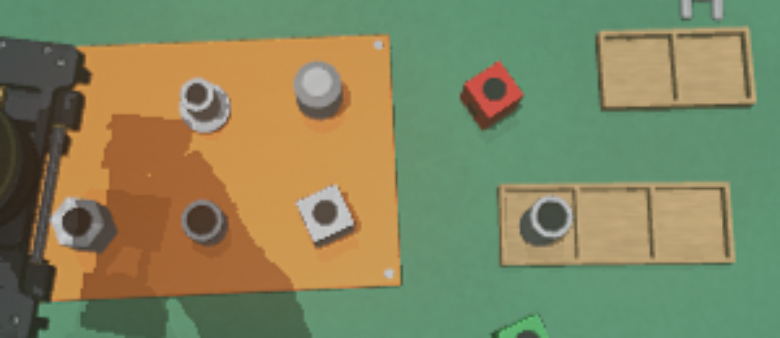

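The tall sleeve stands in the left cell at about (550,218), and the gripper is above the hex at (80,222). Next is the hex.

```bash
python3 -m handwheel '[[0.85,0.0015,0,0.05,0,0,0],[0.85,0.0015,0,0.1,0,0,0],[0.85,0.0015,0,0.132,0,0,0],[0.85,0.0015,0,0.132,0,0,0],[0.85,0.0015,0,0.132,0,0,0]]' 30; python3 -m handwheel '[[0,0,0,0,0,0,0],[0,0,0,0,0,0,0],[0,0,0,0,0,0,0],[0,0,0,0,0,0,0],[0,0,0,0,0,0,0],[0,0,0,0,0,0,0],[0,0,0,0,0,0,0],[0,0,0,0,0,0,0]]' 30; python3 -m handwheel '[[0,0,0,-0.03,0,0,0],[0,0,0,-0.07,0,0,0],[0,0,0,-0.11,0,0,0],[0,0,0,-0.13,0,0,0],[0,0,0,-0.13,0,0,0]]'; python3 go.py .4515 -.177 .165 -5
```

```text
clock: 8.8
tool_pos: [0.4347, 0.2659, 0.0331]
eef_rot: [0.737, 0.675, -0.0, 0.0]
contact_force: [1.0, 0.8, 0.7]
opening: 0.854
finger_force: 0.0
clock: 9.6
tool_pos: [0.4353, 0.2667, 0.0333]
eef_rot: [0.737, 0.676, 0.001, 0.0]
contact_force: [0.9, -0.5, 5.2]
opening: 0.427
finger_force: 30.0
clock: 10.1
tool_pos: [0.4355, 0.2671, 0.1648]
eef_rot: [0.737, 0.676, 0.002, 0.0]
contact_force: [0.6, 0.1, -3.5]
opening: 0.428
finger_force: 30.0
d [-0.441   0.0545 -0.0013] r [ 0.004 -0.003  0.   ] rows 8.9 F [ 0.6  0.1 -3.5] open 0.428 t 10.1
```

```bash
python3 -m handwheel '[[0,-0.441,0.0545,-0.001,0,0,0],[0,-0.441,0.0545,-0.001,0,0,0],[0,-0.441,0.0545,-0.001,0,0,0],[0,-0.441,0.0545,-0.001,0,0,0],[0,-0.441,0.0545,-0.001,0,0,0],[0,-0.441,0.0545,-0.001,0,0,0],[0,-0.441,0.0545,-0.001,0,0,0],[0,-0.441,0.0545,-0.001,0,0,0],[0,-0.441,0.0545,-0.001,0,0,0],[0,-0.441,0.0545,-0.001,0,0,0]]';python3 -m handwheel '[[0,0,0,0,0,0,0],[0,0,0,0,0,0,0],[0,0,0,0,0,0,0],[0,0,0,0,0,0,0]]'; python3 go.py .4515 -.177 .030 -5
```

```text
clock: 11.1
tool_pos: [0.4486, -0.1857, 0.1621]
eef_rot: [0.741, 0.671, -0.002, 0.001]
contact_force: [-0.5, -0.3, -2.8]
opening: 0.427
finger_force: 30.0
clock: 11.5
tool_pos: [0.4505, -0.1761, 0.1635]
eef_rot: [0.736, 0.677, 0.0, -0.001]
contact_force: [-0.3, -0.5, -2.3]
opening: 0.429
finger_force: 30.0
d [-0.001   0.0011  0.1335] r [-0.001 -0.001  0.003] rows 2.7 F [-0.3 -0.5 -2.3] open 0.429 t 11.5
```

```bash
python3 -m handwheel '[[0,-0.001,0.001,0.05,0,0,0],[0,-0.001,0.001,0.1,0,0,0],[0,-0.001,0.001,0.125,0,0,0],[0,-0.001,0.001,0.132,0,0,0],[0,-0.001,0.001,0.132,0,0,0],[0,-0.001,0.001,0.132,0,0,0]]'; python3 -m handwheel '[[0,0,0,0.001,0,0,0],[0,0,0,0.002,0,0,0],[0,0,0,0.002,0,0,0],[0,0,0,0.002,0,0,0]]'; python3 -m handwheel '[[0,0,0,0.0005,0,0,0],[0,0,0,0.001,0,0,0],[0,0,0,0.001,0,0,0]]'
```

```text
clock: 12.1
tool_pos: [0.4524, -0.1787, 0.0327]
eef_rot: [0.737, 0.676, 0.001, 0.001]
contact_force: [-0.7, -0.8, -2.2]
opening: 0.429
finger_force: 30.0
clock: 12.5
tool_pos: [0.4516, -0.1788, 0.03]
eef_rot: [0.737, 0.676, 0.0, 0.0]
contact_force: [0.2, 0.4, -2.2]
opening: 0.43
finger_force: 30.0
clock: 12.8
tool_pos: [0.4515, -0.1789, 0.0293]
eef_rot: [0.737, 0.676, 0.0, 0.0]
contact_force: [-0.6, 0.2, 5.0]
opening: 0.426
finger_force: 30.0
```

```bash
python3 -m handwheel '[[0.7,0,0,0,0,0,0],[0.7,0,0,0,0,0,0],[0.7,0,0,0,0,0,0],[0.7,0,0,0,0,0,0],[0.7,0,0,0,0,0,0],[0.7,0,0,-0.04,0,0,0],[0.7,0,0,-0.09,0,0,0],[0.7,0,0,-0.135,0,0,0],[0.7,0,0,-0.135,0,0,0],[0.7,0,0,-0.135,0,0,0]]'; python3 go.py .5535 .077 .165 0
```

```text
clock: 13.8
tool_pos: [0.4518, -0.179, 0.1646]
eef_rot: [0.737, 0.676, 0.001, 0.001]
contact_force: [-0.1, -0.8, -0.9]
opening: 0.701
finger_force: 0.0
d [ 0.2638  0.079  -0.0003] r [ 0.002  0.001 -0.087] rows 5.5 F [-0.1 -0.8 -0.9] open 0.701 t 13.8
```

```bash
python3 -m handwheel '[[0.85,0.264,0.079,0,0,0,-0.087],[0.85,0.264,0.079,0,0,0,-0.087],[0.85,0.264,0.079,0,0,0,-0.087],[0.85,0.264,0.079,0,0,0,-0.087],[0.85,0.264,0.079,0,0,0,-0.087],[0.85,0.264,0.079,0,0,0,-0.087],[0.85,0.264,0.079,0,0,0,-0.087],[0.85,0.264,0.079,0,0,0,-0.087],[0.85,0.264,0.079,0,0,0,-0.087],[0.85,0.264,0.079,0,0,0,-0.087]]'; python3 go.py .5535 .077 .030 0
```

```text
clock: 14.8
tool_pos: [0.5523, 0.0752, 0.1633]
eef_rot: [0.708, 0.706, -0.001, -0.0]
contact_force: [0.1, -0.3, -0.2]
opening: 0.849
finger_force: 0.0
d [0.002  0.0014 0.1333] r [-0.002  0.001 -0.003] rows 2.7 F [ 0.1 -0.3 -0.2] open 0.849 t 14.8
```

```bash
python3 -m handwheel '[[0.85,0.001,0.001,0.05,0,0,0],[0.85,0.001,0.001,0.1,0,0,0],[0.85,0.001,0.001,0.132,0,0,0],[0.85,0.001,0.001,0.132,0,0,0],[0.85,0.001,0.001,0.132,0,0,0]]' 35; python3 -m handwheel '[[0,0,0,0,0,0,0],[0,0,0,0,0,0,0],[0,0,0,0,0,0,0],[0,0,0,0,0,0,0],[0,0,0,0,0,0,0],[0,0,0,0,0,0,0],[0,0,0,0,0,0,0],[0,0,0,0,0,0,0]]' 35; python3 -m handwheel '[[0,0,0,-0.03,0,0,0],[0,0,0,-0.07,0,0,0],[0,0,0,-0.11,0,0,0],[0,0,0,-0.13,0,0,0],[0,0,0,-0.13,0,0,0]]'; python3 go.py .454 -.241 .165 2
```

```text
clock: 15.3
tool_pos: [0.554, 0.0773, 0.0321]
eef_rot: [0.708, 0.707, -0.0, -0.0]
contact_force: [-0.1, 0.5, -0.1]
opening: 0.85
finger_force: 0.0
clock: 16.1
tool_pos: [0.5555, 0.0786, 0.0325]
eef_rot: [0.707, 0.707, 0.001, 0.001]
contact_force: [1.9, -0.2, 5.5]
opening: 0.445
finger_force: 35.0
clock: 16.6
tool_pos: [0.5551, 0.0785, 0.1639]
eef_rot: [0.707, 0.707, 0.002, 0.001]
contact_force: [0.7, 0.4, -3.9]
opening: 0.439
finger_force: 35.0
d [-0.3195 -0.101  -0.0018] r [ 0.004 -0.001 -0.035] rows 6.7 F [ 0.7  0.4 -3.9] open 0.439 t 16.6
```

```bash
python3 -m handwheel '[[0,-0.3195,-0.101,-0.002,0,0,-0.035],[0,-0.3195,-0.101,-0.002,0,0,-0.035],[0,-0.3195,-0.101,-0.002,0,0,-0.035],[0,-0.3195,-0.101,-0.002,0,0,-0.035],[0,-0.3195,-0.101,-0.002,0,0,-0.035],[0,-0.3195,-0.101,-0.002,0,0,-0.035],[0,-0.3195,-0.101,-0.002,0,0,-0.035],[0,-0.3195,-0.101,-0.002,0,0,-0.035],[0,-0.3195,-0.101,-0.002,0,0,-0.035],[0,-0.3195,-0.101,-0.002,0,0,-0.035]]';python3 -m handwheel '[[0,0,0,0,0,0,0],[0,0,0,0,0,0,0]]'; python3 go.py .454 -.241 .030 2
```

```text
clock: 17.6
tool_pos: [0.4529, -0.2391, 0.1625]
eef_rot: [0.694, 0.72, 0.0, -0.001]
contact_force: [0.3, -0.3, -2.8]
opening: 0.441
finger_force: 35.0
clock: 17.8
tool_pos: [0.4535, -0.2396, 0.1634]
eef_rot: [0.694, 0.72, 0.0, -0.0]
contact_force: [-0.0, -0.6, -3.3]
opening: 0.44
finger_force: 35.0
d [-0.0015  0.0005  0.1334] r [-0.    -0.001  0.003] rows 2.7 F [-0.  -0.6 -3.3] open 0.44 t 17.8
```

```bash
python3 -m handwheel '[[0,-0.001,0.0005,0.05,0,0,0],[0,-0.001,0.0005,0.1,0,0,0],[0,-0.001,0.0005,0.125,0,0,0],[0,-0.001,0.0005,0.132,0,0,0],[0,-0.001,0.0005,0.132,0,0,0],[0,-0.001,0.0005,0.132,0,0,0]]'; python3 -m handwheel '[[0,0,0,0.001,0,0,0],[0,0,0,0.002,0,0,0],[0,0,0,0.002,0,0,0],[0,0,0,0.002,0,0,0]]'; python3 -m handwheel '[[0,0,0,0.0005,0,0,0],[0,0,0,0.001,0,0,0],[0,0,0,0.001,0,0,0]]'
```

```text
clock: 18.4
tool_pos: [0.4546, -0.2423, 0.0329]
eef_rot: [0.694, 0.72, 0.0, 0.001]
contact_force: [-0.1, 0.5, -2.8]
opening: 0.443
finger_force: 35.0
clock: 18.8
tool_pos: [0.4538, -0.2422, 0.0301]
eef_rot: [0.695, 0.719, 0.0, 0.0]
contact_force: [-0.2, -0.7, -3.0]
opening: 0.439
finger_force: 35.0
clock: 19.1
tool_pos: [0.4535, -0.2421, 0.0286]
eef_rot: [0.695, 0.719, -0.0, -0.0]
contact_force: [-0.5, -0.1, -3.2]
opening: 0.445
finger_force: 35.0
```

```bash
python3 -m handwheel '[[0,0,0,0.0005,0,0,0],[0,0,0,0.001,0,0,0],[0,0,0,0.001,0,0,0]]'
```

```text
clock: 19.4
tool_pos: [0.4535, -0.2421, 0.0285]
eef_rot: [0.695, 0.719, 0.0, 0.0]
contact_force: [-1.1, 1.4, 8.1]
opening: 0.439
finger_force: 35.0
```

```bash
python3 -m handwheel '[[0.7,0,0,0,0,0,0],[0.7,0,0,0,0,0,0],[0.7,0,0,0,0,0,0],[0.7,0,0,0,0,0,0],[0.7,0,0,0,0,0,0],[0.7,0,0,-0.04,0,0,0],[0.7,0,0,-0.09,0,0,0],[0.7,0,0,-0.135,0,0,0],[0.7,0,0,-0.135,0,0,0],[0.7,0,0,-0.135,0,0,0]]'; python3 go.py .5415 .1755 .165 0
```

```text
clock: 20.4
tool_pos: [0.4539, -0.2424, 0.1636]
eef_rot: [0.695, 0.719, 0.0, 0.001]
contact_force: [0.6, 0.2, -1.2]
opening: 0.699
finger_force: 0.0
d [ 0.4146  0.1021 -0.0016] r [0.002 0.001 0.035] rows 8.5 F [ 0.6  0.2 -1.2] open 0.699 t 20.4
```

```bash
python3 -m handwheel '[[0.75,0.4146,0.102,-0.0015,0,0,0.035],[0.75,0.4146,0.102,-0.0015,0,0,0.035],[0.75,0.4146,0.102,-0.0015,0,0,0.035],[0.75,0.4146,0.102,-0.0015,0,0,0.035],[0.75,0.4146,0.102,-0.0015,0,0,0.035],[0.75,0.4146,0.102,-0.0015,0,0,0.035],[0.75,0.4146,0.102,-0.0015,0,0,0.035],[0.75,0.4146,0.102,-0.0015,0,0,0.035],[0.75,0.4146,0.102,-0.0015,0,0,0.035],[0.75,0.4146,0.102,-0.0015,0,0,0.035]]';python3 -m handwheel '[[0.75,0,0,0,0,0,0],[0.75,0,0,0,0,0,0],[0.75,0,0,0,0,0,0]]'; python3 go.py .5415 .1755 .034 0
python3 - <<'E'
from h import *
p,d=snapshot("top");cv2.imwrite("pics/t3.png",cv2.resize(p[150:280,180:480,::-1],None,fx=2.6,fy=2.6))
E
```

```text
clock: 21.4
tool_pos: [0.5399, 0.182, 0.162]
eef_rot: [0.704, 0.71, 0.0, -0.002]
contact_force: [0.5, -1.2, -0.7]
opening: 0.753
finger_force: 0.0
clock: 21.7
tool_pos: [0.5407, 0.1736, 0.1637]
eef_rot: [0.708, 0.706, -0.001, 0.0]
contact_force: [0.3, 0.5, 0.4]
opening: 0.752
finger_force: 0.0
d [0.0021 0.001  0.1297] r [-0.001  0.002 -0.003] rows 2.6 F [0.3 0.5 0.4] open 0.752 t 21.7
```

View pics/t3.png

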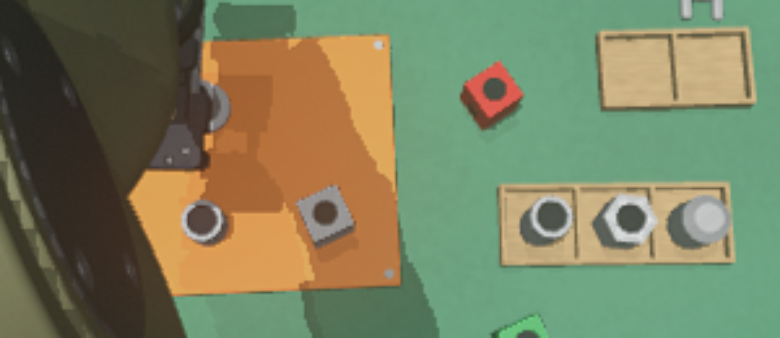

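The tall sleeve (550,218), hex (630,218) and plug (705,218) stand upright in their cells. The bush flange at (215,105) is unmoved.

```bash
python3 -m handwheel '[[0.75,0.0015,0.001,0.05,0,0,0],[0.75,0.0015,0.001,0.1,0,0,0],[0.75,0.0015,0.001,0.1295,0,0,0],[0.75,0.0015,0.001,0.1295,0,0,0],[0.75,0.0015,0.001,0.1295,0,0,0]]' 30; python3 -m handwheel '[[0,0,0,0,0,0,0],[0,0,0,0,0,0,0],[0,0,0,0,0,0,0],[0,0,0,0,0,0,0],[0,0,0,0,0,0,0],[0,0,0,0,0,0,0],[0,0,0,0,0,0,0],[0,0,0,0,0,0,0]]' 30; python3 -m handwheel '[[0,0,0,-0.03,0,0,0],[0,0,0,-0.07,0,0,0],[0,0,0,-0.11,0,0,0],[0,0,0,-0.13,0,0,0],[0,0,0,-0.13,0,0,0]]'; python3 go.py .591 -.2635 .165 3
```

```text
clock: 22.25
tool_pos: [0.5422, 0.1766, 0.0351]
eef_rot: [0.708, 0.707, -0.0, 0.0]
contact_force: [-0.4, -1.0, 0.6]
opening: 0.752
finger_force: 0.0
clock: 23.05
tool_pos: [0.5427, 0.1775, 0.0352]
eef_rot: [0.707, 0.707, 0.001, 0.0]
contact_force: [0.6, -0.4, 5.8]
opening: 0.309
finger_force: 30.0
clock: 23.55
tool_pos: [0.5431, 0.1777, 0.1669]
eef_rot: [0.707, 0.707, 0.002, 0.001]
contact_force: [0.5, 0.0, -2.9]
opening: 0.312
finger_force: 30.0
d [-0.4412  0.0479  0.0013] r [ 0.004 -0.002 -0.052] rows 8.9 F [ 0.5  0.  -2.9] open 0.312 t 23.6
```

```bash
python3 -m handwheel '[[0,-0.441,0.048,0.001,0,0,-0.052],[0,-0.441,0.048,0.001,0,0,-0.052],[0,-0.441,0.048,0.001,0,0,-0.052],[0,-0.441,0.048,0.001,0,0,-0.052],[0,-0.441,0.048,0.001,0,0,-0.052],[0,-0.441,0.048,0.001,0,0,-0.052],[0,-0.441,0.048,0.001,0,0,-0.052],[0,-0.441,0.048,0.001,0,0,-0.052],[0,-0.441,0.048,0.001,0,0,-0.052],[0,-0.441,0.048,0.001,0,0,-0.052]]';python3 -m handwheel '[[0,0,0,0,0,0,0],[0,0,0,0,0,0,0],[0,0,0,0,0,0,0]]'; python3 go.py .591 -.2635 .034 3
```

```text
clock: 24.55
tool_pos: [0.5868, -0.2736, 0.1609]
eef_rot: [0.693, 0.721, -0.003, 0.001]
contact_force: [-0.8, -0.3, -1.5]
opening: 0.308
finger_force: 30.0
clock: 24.85
tool_pos: [0.5899, -0.2611, 0.1628]
eef_rot: [0.687, 0.726, 0.0, -0.001]
contact_force: [-0.2, -0.2, -2.8]
opening: 0.305
finger_force: 30.0
d [-0.0027  0.0012  0.1288] r [-0.001 -0.002  0.003] rows 2.6 F [-0.2 -0.2 -2.8] open 0.305 t 24.9
```

```bash
python3 -m handwheel '[[0,-0.001,0.001,0.05,0,0,0],[0,-0.001,0.001,0.1,0,0,0],[0,-0.001,0.001,0.12,0,0,0],[0,-0.001,0.001,0.128,0,0,0],[0,-0.001,0.001,0.128,0,0,0],[0,-0.001,0.001,0.128,0,0,0]]'; python3 -m handwheel '[[0,0,0,0.001,0,0,0],[0,0,0,0.002,0,0,0],[0,0,0,0.002,0,0,0],[0,0,0,0.002,0,0,0]]'; python3 -m handwheel '[[0,0,0,0.0005,0,0,0],[0,0,0,0.001,0,0,0],[0,0,0,0.001,0,0,0]]'
```

```text
clock: 25.45
tool_pos: [0.5924, -0.2646, 0.0372]
eef_rot: [0.688, 0.726, 0.001, 0.001]
contact_force: [0.4, -0.7, -1.5]
opening: 0.309
finger_force: 30.0
clock: 25.85
tool_pos: [0.5912, -0.2648, 0.0341]
eef_rot: [0.689, 0.725, 0.0, 0.0]
contact_force: [-0.1, -0.3, -1.8]
opening: 0.308
finger_force: 30.0
clock: 26.15
tool_pos: [0.591, -0.2646, 0.0326]
eef_rot: [0.688, 0.725, 0.0, -0.0]
contact_force: [0.6, -0.1, -2.2]
opening: 0.307
finger_force: 30.0
```

```bash
python3 -m handwheel '[[0,0,0,0.0005,0,0,0],[0,0,0,0.0015,0,0,0],[0,0,0,0.0015,0,0,0]]'; python3 -m handwheel '[[0,0,0,0.0005,0,0,0],[0,0,0,0.0005,0,0,0]]'
```

```text
clock: 26.45
tool_pos: [0.5911, -0.2647, 0.0313]
eef_rot: [0.688, 0.725, 0.0, 0.0]
contact_force: [-0.7, 0.1, -0.7]
opening: 0.309
finger_force: 30.0
clock: 26.65
tool_pos: [0.5911, -0.2647, 0.0313]
eef_rot: [0.688, 0.725, 0.0, 0.0]
contact_force: [-0.6, 0.2, 4.7]
opening: 0.309
finger_force: 30.0
```

Touching the floor, so I release it and go to the block.

```bash
python3 -m handwheel '[[0.65,0,0,0,0,0,0],[0.65,0,0,0,0,0,0],[0.65,0,0,0,0,0,0],[0.65,0,0,0,0,0,0],[0.65,0,0,0,0,0,0],[0.65,0,0,-0.04,0,0,0],[0.65,0,0,-0.09,0,0,0],[0.65,0,0,-0.132,0,0,0],[0.65,0,0,-0.132,0,0,0],[0.65,0,0,-0.132,0,0,0]]'; python3 go.py .447 .067 .165 26
```

```text
clock: 27.65
tool_pos: [0.5915, -0.2649, 0.1638]
eef_rot: [0.689, 0.725, 0.0, 0.001]
contact_force: [-0.6, -0.3, -0.4]
opening: 0.649
finger_force: 0.0
d [ 0.3389 -0.1271 -0.0018] r [ 0.002  0.001 -0.402] rows 7.2 F [-0.6 -0.3 -0.4] open 0.649 t 27.6
```

```bash
python3 -m handwheel '[[0.85,0.339,-0.127,-0.002,0,0,-0.402],[0.85,0.339,-0.127,-0.002,0,0,-0.402],[0.85,0.339,-0.127,-0.002,0,0,-0.402],[0.85,0.339,-0.127,-0.002,0,0,-0.402],[0.85,0.339,-0.127,-0.002,0,0,-0.402],[0.85,0.339,-0.127,-0.002,0,0,-0.402],[0.85,0.339,-0.127,-0.002,0,0,-0.402],[0.85,0.339,-0.127,-0.002,0,0,-0.402],[0.85,0.339,-0.127,-0.002,0,0,-0.402],[0.85,0.339,-0.127,-0.002,0,0,-0.402]]';python3 -m handwheel '[[0.85,0,0,0,0,0,0],[0.85,0,0,0,0,0,0],[0.85,0,0,0,0,0,0]]'; python3 go.py .447 .067 .032 26
```

```text
clock: 28.65
tool_pos: [0.4467, 0.0659, 0.1641]
eef_rot: [0.53, 0.848, -0.001, -0.0]
contact_force: [0.2, -0.3, -1.1]
opening: 0.849
finger_force: 0.0
clock: 28.95
tool_pos: [0.447, 0.066, 0.1646]
eef_rot: [0.531, 0.847, -0.0, 0.0]
contact_force: [-0.1, 0.5, 0.3]
opening: 0.848
finger_force: 0.0
d [0.0009 0.0005 0.1326] r [-0.     0.    -0.002] rows 2.7 F [-0.1  0.5  0.3] open 0.848 t 28.9
```

```bash
python3 -m handwheel '[[0.85,0.0005,0.0005,0.05,0,0,0],[0.85,0.0005,0.0005,0.1,0,0,0],[0.85,0.0005,0.0005,0.1325,0,0,0],[0.85,0.0005,0.0005,0.1325,0,0,0],[0.85,0.0005,0.0005,0.1325,0,0,0]]' 35; python3 -m handwheel '[[0,0,0,0,0,0,0],[0,0,0,0,0,0,0],[0,0,0,0,0,0,0],[0,0,0,0,0,0,0],[0,0,0,0,0,0,0],[0,0,0,0,0,0,0],[0,0,0,0,0,0,0],[0,0,0,0,0,0,0]]' 35; python3 -m handwheel '[[0,0,0,-0.03,0,0,0],[0,0,0,-0.07,0,0,0],[0,0,0,-0.11,0,0,0],[0,0,0,-0.13,0,0,0],[0,0,0,-0.13,0,0,0]]'; python3 go.py .587 -.1997 .165 3
```

```text
clock: 29.45
tool_pos: [0.4464, 0.0674, 0.031]
eef_rot: [0.53, 0.848, -0.001, -0.001]
contact_force: [-0.0, 0.3, 0.2]
opening: 0.852
finger_force: 0.0
clock: 30.25
tool_pos: [0.4478, 0.0684, 0.0326]
eef_rot: [0.53, 0.848, 0.001, 0.001]
contact_force: [2.1, 0.2, 5.9]
opening: 0.406
finger_force: 35.0
clock: 30.75
tool_pos: [0.4476, 0.0679, 0.164]
eef_rot: [0.53, 0.848, 0.001, 0.001]
contact_force: [1.8, -0.7, -3.5]
opening: 0.406
finger_force: 35.0
d [-0.3016  0.0082 -0.0008] r [ 0.004 -0.     0.401] rows 6.0 F [ 1.8 -0.7 -3.5] open 0.406 t 30.8
```

```bash
python3 -m handwheel '[[0,-0.3015,0.008,-0.001,0,0,0.4],[0,-0.3015,0.008,-0.001,0,0,0.4],[0,-0.3015,0.008,-0.001,0,0,0.4],[0,-0.3015,0.008,-0.001,0,0,0.4],[0,-0.3015,0.008,-0.001,0,0,0.4],[0,-0.3015,0.008,-0.001,0,0,0.4],[0,-0.3015,0.008,-0.001,0,0,0.4],[0,-0.3015,0.008,-0.001,0,0,0.4],[0,-0.3015,0.008,-0.001,0,0,0.4],[0,-0.3015,0.008,-0.001,0,0,0.4]]';python3 -m handwheel '[[0,0,0,0,0,0,0],[0,0,0,0,0,0,0],[0,0,0,0,0,0,0]]'; python3 go.py .587 -.1997 .030 3
```

```text
clock: 31.75
tool_pos: [0.5853, -0.1971, 0.1622]
eef_rot: [0.687, 0.727, -0.0, -0.001]
contact_force: [0.4, 0.3, -2.5]
opening: 0.407
finger_force: 35.0
clock: 32.05
tool_pos: [0.5862, -0.1991, 0.1633]
eef_rot: [0.688, 0.726, 0.0, 0.0]
contact_force: [-0.4, 0.1, -2.2]
opening: 0.405
finger_force: 35.0
d [-0.0007  0.0007  0.1333] r [0.    0.    0.002] rows 2.7 F [-0.4  0.1 -2.2] open 0.405 t 32.0
```

```bash
python3 -m handwheel '[[0,-0.0005,0.0005,0.05,0,0,0],[0,-0.0005,0.0005,0.1,0,0,0],[0,-0.0005,0.0005,0.125,0,0,0],[0,-0.0005,0.0005,0.132,0,0,0],[0,-0.0005,0.0005,0.132,0,0,0],[0,-0.0005,0.0005,0.132,0,0,0]]'; python3 -m handwheel '[[0,0,0,0.001,0,0,0],[0,0,0,0.002,0,0,0],[0,0,0,0.002,0,0,0],[0,0,0,0.002,0,0,0]]'; python3 -m handwheel '[[0,0,0,0.0005,0,0,0],[0,0,0,0.001,0,0,0],[0,0,0,0.001,0,0,0]]'
```

```text
clock: 32.65
tool_pos: [0.5882, -0.2002, 0.0325]
eef_rot: [0.688, 0.726, 0.001, 0.001]
contact_force: [0.6, 0.1, -2.7]
opening: 0.404
finger_force: 35.0
clock: 33.05
tool_pos: [0.5869, -0.2001, 0.0295]
eef_rot: [0.688, 0.726, 0.0, 0.0]
contact_force: [-0.5, 0.5, -1.8]
opening: 0.403
finger_force: 35.0
clock: 33.35
tool_pos: [0.5869, -0.2, 0.0287]
eef_rot: [0.688, 0.726, 0.0, 0.0]
contact_force: [-2.2, 0.4, 2.7]
opening: 0.406
finger_force: 35.0
```

```bash
python3 -m handwheel '[[0.68,0,0,0,0,0,0],[0.68,0,0,0,0,0,0],[0.68,0,0,0,0,0,0],[0.68,0,0,0,0,0,0],[0.68,0,0,0,0,0,0],[0.68,0,0,-0.04,0,0,0],[0.68,0,0,-0.09,0,0,0],[0.68,0,0,-0.14,0,0,0],[0.68,0,0,-0.16,0,0,0],[0.68,0,0,-0.16,0,0,0]]'; python3 -m handwheel '[[0.68,0.4,0,-0.05,0,0,0],[0.68,0.4,0,-0.05,0,0,0],[0.68,0.4,0,-0.05,0,0,0],[0.68,0.4,0,-0.05,0,0,0],[0.68,0.4,0,-0.05,0,0,0],[0.68,0.4,0,-0.05,0,0,0],[0.68,0.4,0,-0.05,0,0,0],[0.68,0.4,0,-0.05,0,0,0],[0.68,0.4,0,-0.05,0,0,0],[0.68,0.4,0,-0.05,0,0,0]]'
python3 - <<'E'
from h import *
p,d=snapshot("top");cv2.imwrite("pics/t4.png",cv2.resize(p[80:280,180:480,::-1],None,fx=2.6,fy=2.6))
p,d=snapshot("scene");cv2.imwrite("pics/s4.png",cv2.resize(p[100:300,100:460,::-1],None,fx=2.2,fy=2.2))
E
```

```text
clock: 34.35
tool_pos: [0.5891, -0.2005, 0.1921]
eef_rot: [0.688, 0.726, 0.002, 0.003]
contact_force: [0.5, 0.1, -0.2]
opening: 0.68
finger_force: 0.0
clock: 35.35
tool_pos: [0.564, 0.2012, 0.2369]
eef_rot: [0.686, 0.727, -0.001, -0.001]
contact_force: [0.5, -0.3, -0.2]
opening: 0.68
finger_force: 0.0
```

View pics/t4.png

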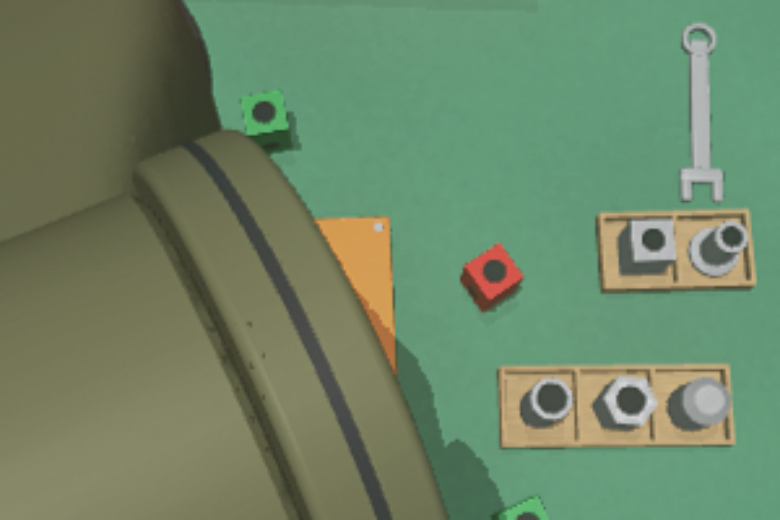

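View pics/s4.png

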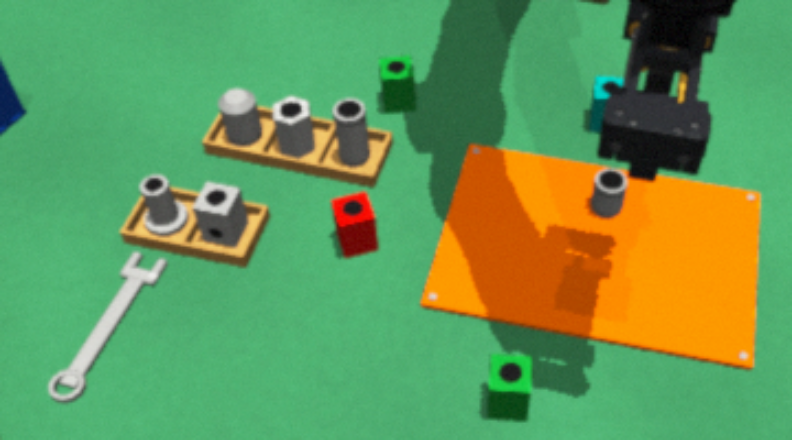

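All five parts stand upright in their cells: the square block (652,245) and bush (718,250) in carton2, and the tall sleeve, hex and plug in carton3 in the top view. The short sleeve (607,193 in the scene view), the spanner and the coloured blocks look undisturbed, so I hand in.

```bash
python3 -c "
from plant import finish_job
print(finish_job())"
```

```text
the job is handed in; nothing more can be done
None
```

Job handed in at about 35 s on the robot clock: the tall sleeve, hex coupling and plug stand in carton3, the flanged bush and square block stand in carton2, and the short sleeve and spanner look undisturbed in the last pictures.

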